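# Dock the counter modules and set their thumbwheels

## Robot

A 6-joint arm with a two-finger parallel gripper is mounted at the origin on a cart in front of the work surface, level with it; the furniture and walls round the work are solid. World frame = base frame: x ahead of the robot, y to its left, z up, the work surface at z = 0. Lengths are in m, angles in rad, forces in N, time in s.
With the tool pointing down it reaches from about 0.375 to 0.975 m from the base axis. Payload 3.8 kg.
Tool frame: the origin (TCP) lies midway between the tips of the shut fingers; the grasp point (between the pads) lies 19 mm behind it; z points along the fingers, y is the line along which they close (so a half turn about z gives the same grasp; the last joint's range is limited). The gripper opens to 88 mm and grips with 3 to 60 N. Pads are 18 mm wide; open, the fingers measure 123 mm over their backs; the gripper's body (75 mm by 187 mm) begins 45 mm behind the grasp point.
Start: joints at [1.219, 0.264, 1.604, -0, 1.274, -0.037], TCP at [0.209, 0.642, 0.239] pointing down, gripper open.
Joint ranges: [-2.63, 2.63], [-0.94, 2.18], [0.31, 2.57], [-1.31, 4.45], [0, 2.66], [-2.55, 2.55]. Speed limits (rad/s): [2.57, 2.57, 3.14, 3.14, 3.14, 3.14].

## Interface

Orientations are given as a rotation vector (axis times angle).
In Python, from cell import manip gives the robot as it stands. Calls block until the motion is done:
- manip.move_pose(position, orientation): joint-space move of the TCP to a pose.
- manip.move_linear(position, rate=0.15, rot=None): straight line of the TCP; rot=None keeps the orientation; rate is the mean speed in m/s.
- manip.set_joints(angles): joint-space move.
- manip.set_gripper(opening, force=None): finger opening in m; force is the grip in N (None keeps the last); returns when the fingers have stopped.
- manip.dwell(seconds).
- manip.inverse_kinematics(position, orientation): joint angles nearest the present ones, or None.
- manip.state(): the state.
- manip.capture(name): name is "scene" or "top" or "wrist"; returns a dict with "image" (480x640x3 uint8, blue, green, red), "z_map" (480x640 float32, m along the optical axis (not along the pixel's ray), 0 where there is no reading), "intrinsics" (3x3 intrinsics, pixels), "k1" (the pictures are not rectified: a ray, as slopes to the right and down, at radius r is drawn at 1 + k1 r^2 times it, then the intrinsics apply), "position" and "orientation" of the camera in the world; the wrist camera has in their place "T_tool_cam" (4x4, takes a point from camera to tool coordinates, whose origin is the TCP and whose axes are the flange's). Camera axes: x right, y down, z forward; pixel columns grow to the right and rows downward; lengths in m; the calibration is good to about 2 mm. A picture is of the moment at which its call begins: read the wrist's pose just before it.
A pose or a line that the arm cannot do raises manip.IKError and nothing moves.
- manip.close_job(): hands the job in; it is judged then, once.
The state is a dict: "clock": time; "joint_pos": joint angles; "joint_velocities": joint speeds; "tau": joint torques, N m; "tool_pos": TCP position; "tcp_rot": TCP orientation; "contact_force": force on the tool from outside, world axes, zero at the start; "moment": the same for the moment, N m; "gripper_width": finger opening in m; "grasp_force": force on a finger pad.
Only numpy, scipy, OpenCV 4.12 (cv2) and the standard library are available. Lean on these libraries where they do the work, as an engineer would, in place of code of your own. Each camera call takes 0.05 s, during which the arm holds its last target. There are 200 camera calls.

## Task

Two or three counter modules stand on the bench in front of three numbered bays. Push each module by its orange front grip, flat along the bench and never lifted, into a bay of its own until it sits square inside the yellow outline with its back fully home against the stop, and roll its knurled thumbwheel until the number of that bay is centred in the module's window. When all of them are docked and set, press the green button fully down and let go; every module must then still be docked and set, and the other things on the bench are to be left alone.

Things in the scene. Friction and masses are not known exactly. Their poses are not given: they have to be found in the camera images.
- counter_1: counter module, 2 or 3 present, all alike: loose grey box 80x80x44 mm, 0.7 kg. Origin: centre of underside; x to its back, z up. Orange push grip at the front, 24 mm wide (y), x -40 to -70 mm, z 8 to 45 mm: grip it along y from above. Thumbwheel upright in the middle of the top; before it a black window hood (|y| to 17 mm, x -46 to -26 mm, up to z 69 mm)
- counter_1_axle (a point): centre of that module's thumbwheel, 40 mm above its underside. Wheel: disc 68 mm in diameter, 20 mm wide, axle along the module's y; its top at z 74 mm is 30 mm proud of the housing, side faces free above the housing and behind the hood: roll it by the rim or pinch its sides
- counter_1_wheel (a joint): that wheel's angle, rad: digit d (0 to 9) is centred in the window at 0.6283*d; stops at -0.2 and 5.85. Grows as the wheel's top rolls to the module's back (+x). Light friction (1 N at the rim) holds it anywhere, no detents. Black figures on the rim's white band, read in the hood's window between red marks, facing front (-x) and 30 degrees up
- counter_2: counter module, 2 or 3 present, all alike: loose grey box 80x80x44 mm, 0.7 kg. Origin: centre of underside; x to its back, z up. Orange push grip at the front, 24 mm wide (y), x -40 to -70 mm, z 8 to 45 mm: grip it along y from above. Thumbwheel upright in the middle of the top; before it a black window hood (|y| to 17 mm, x -46 to -26 mm, up to z 69 mm)
- counter_2_axle (a point): centre of that module's thumbwheel, 40 mm above its underside. Wheel: disc 68 mm in diameter, 20 mm wide, axle along the module's y; its top at z 74 mm is 30 mm proud of the housing, side faces free above the housing and behind the hood: roll it by the rim or pinch its sides
- counter_2_wheel (a joint): that wheel's angle, rad: digit d (0 to 9) is centred in the window at 0.6283*d; stops at -0.2 and 5.85. Grows as the wheel's top rolls to the module's back (+x). Light friction (1 N at the rim) holds it anywhere, no detents. Black figures on the rim's white band, read in the hood's window between red marks, facing front (-x) and 30 degrees up
- counter_3: counter module, 2 or 3 present, all alike: loose grey box 80x80x44 mm, 0.7 kg. Origin: centre of underside; x to its back, z up. Orange push grip at the front, 24 mm wide (y), x -40 to -70 mm, z 8 to 45 mm: grip it along y from above. Thumbwheel upright in the middle of the top; before it a black window hood (|y| to 17 mm, x -46 to -26 mm, up to z 69 mm)
- counter_3_axle (a point): centre of that module's thumbwheel, 40 mm above its underside. Wheel: disc 68 mm in diameter, 20 mm wide, axle along the module's y; its top at z 74 mm is 30 mm proud of the housing, side faces free above the housing and behind the hood: roll it by the rim or pinch its sides
- counter_3_wheel (a joint): that wheel's angle, rad: digit d (0 to 9) is centred in the window at 0.6283*d; stops at -0.2 and 5.85. Grows as the wheel's top rolls to the module's back (+x). Light friction (1 N at the rim) holds it anywhere, no detents. Black figures on the rim's white band, read in the hood's window between red marks, facing front (-x) and 30 degrees up
- bay_1: fixed docking bay, number 1 on its white sloping plate. Origin on the bench where a docked module's origin belongs; x to the back. Aluminium stop 100 mm wide, 34 mm high, front face at x +40.5 mm; the plate leans behind it up to z 67 mm. Yellow outline painted on the bench, inner edges 43 mm to each side. Bays about 133 mm apart; which number is where varies
- bay_5: fixed docking bay, number 5 on its white sloping plate. Origin on the bench where a docked module's origin belongs; x to the back. Aluminium stop 100 mm wide, 34 mm high, front face at x +40.5 mm; the plate leans behind it up to z 67 mm. Yellow outline painted on the bench, inner edges 43 mm to each side. Bays about 133 mm apart; which number is where varies
- bay_8: fixed docking bay, number 8 on its white sloping plate. Origin on the bench where a docked module's origin belongs; x to the back. Aluminium stop 100 mm wide, 34 mm high, front face at x +40.5 mm; the plate leans behind it up to z 67 mm. Yellow outline painted on the bench, inner edges 43 mm to each side. Bays about 133 mm apart; which number is where varies
- read_button (a joint): travel of the green push button, m: 0 up, 0.006 fully down; spring return, 5 N
- read_button_top (a point): centre of the top of the green button (34 mm across) on a small fixed grey box 70 x 56 x 35 mm, left of the modules
- tape_measure: yellow tape measure standing on edge, 36 x 80 x 64 mm, loose bystander; origin at the centre of its underside; leave it alone
- oil_tin: oil tin, 66 mm across, 112 mm high, loose bystander; origin at the centre of its underside; leave it alone
- battery_pack: black battery pack 69 x 119 x 53 mm, loose bystander; origin at the centre of its underside; leave it alone

How it is judged:
On the way, in this order (a step that is already met when the one before it is completed fails the run):
1. every module present is docked in a bay and its wheel shows that bay's number (((x of counter_1 in the frame of bay_1 between -0.005 and 0.005 m and y of counter_1 in the frame of bay_1 between -0.01 and 0.01 m and angle between the x axis of counter_1 and the x axis of bay_1, either way round below 0.09 rad and value of joint counter_1_wheel between 0.4983 and 0.7583 rad) or (x of counter_1 in the frame of bay_5 between -0.005 and 0.005 m and y of counter_1 in the frame of bay_5 between -0.01 and 0.01 m and angle between the x axis of counter_1 and the x axis of bay_5, either way round below 0.09 rad and value of joint counter_1_wheel between 3.0116 and 3.2716 rad) or (x of counter_1 in the frame of bay_8 between -0.005 and 0.005 m and y of counter_1 in the frame of bay_8 between -0.01 and 0.01 m and angle between the x axis of counter_1 and the x axis of bay_8, either way round below 0.09 rad and value of joint counter_1_wheel between 4.8966 and 5.1566 rad)) and height (world z) of each of counter_1, counter_2, counter_3 below 0.006 m and linear speed of each of counter_1, counter_2, counter_3 below 0.02 m/s and angle between each of counter_1, counter_2, counter_3's own z axis and vertical below 0.08 rad and ((x of counter_2 in the frame of bay_1 between -0.005 and 0.005 m and y of counter_2 in the frame of bay_1 between -0.01 and 0.01 m and angle between the x axis of counter_2 and the x axis of bay_1, either way round below 0.09 rad and value of joint counter_2_wheel between 0.4983 and 0.7583 rad) or (x of counter_2 in the frame of bay_5 between -0.005 and 0.005 m and y of counter_2 in the frame of bay_5 between -0.01 and 0.01 m and angle between the x axis of counter_2 and the x axis of bay_5, either way round below 0.09 rad and value of joint counter_2_wheel between 3.0116 and 3.2716 rad) or (x of counter_2 in the frame of bay_8 between -0.005 and 0.005 m and y of counter_2 in the frame of bay_8 between -0.01 and 0.01 m and angle between the x axis of counter_2 and the x axis of bay_8, either way round below 0.09 rad and value of joint counter_2_wheel between 4.8966 and 5.1566 rad)) and ((x of counter_3 in the frame of bay_1 between -0.005 and 0.005 m and y of counter_3 in the frame of bay_1 between -0.01 and 0.01 m and angle between the x axis of counter_3 and the x axis of bay_1, either way round below 0.09 rad and value of joint counter_3_wheel between 0.4983 and 0.7583 rad) or (x of counter_3 in the frame of bay_5 between -0.005 and 0.005 m and y of counter_3 in the frame of bay_5 between -0.01 and 0.01 m and angle between the x axis of counter_3 and the x axis of bay_5, either way round below 0.09 rad and value of joint counter_3_wheel between 3.0116 and 3.2716 rad) or (x of counter_3 in the frame of bay_8 between -0.005 and 0.005 m and y of counter_3 in the frame of bay_8 between -0.01 and 0.01 m and angle between the x axis of counter_3 and the x axis of bay_8, either way round below 0.09 rad and value of joint counter_3_wheel between 4.8966 and 5.1566 rad))), for 0.2 s.
2. the green button is pressed fully down (value of joint read_button above 0.0045 m), for 0.1 s.
At the end, for the whole second after the job is handed in: Every module present stands at rest, upright on the bench, in a bay: origin within 5 mm of the bay's along x and 10 mm along y, square within 0.09 rad, its wheel within 0.13 rad of that bay's digit (0.6283 rad per digit); the button has been pressed past 4.5 mm after that and is up again (all of step 1 and value of joint read_button below 0.002 m); the robot touches nothing.
It fails at once if a module is lifted more than 20 mm off the bench (height (world z) of any of counter_1, counter_2, counter_3 above 0.02 m).
It fails at once if a bystander (tape measure, oil tin, battery pack) is moved more than 30 mm (distance of any of tape_measure, oil_tin, battery_pack from where it was at the start of the episode above 0.03 m).
Of counter_1, counter_2, counter_3 only 2 to 3 are there at a start; the rules pass over those that are not, and their reading is None.
At some moment in a run one of counter_1, counter_2, counter_3 may be knocked a few centimetres aside while the robot is not near it.
Once in a run the grip may slacken for a moment while it holds something.
It also fails if it takes over 210 s, if anything falls off the work surface, if the arm or the gripper's body presses on something with over 40 N, if the wrist force passes 120 N, or if a joint passes its speed limit or range.

## Working session

There is one attempt and no reset: what is moved stays moved. The work goes in short steps, each a Python script; the robot and the scene stay as the last script left them, time stands still between calls to the robot, and variables do not carry over. Pictures are saved under pics/ and viewed, at most 14 in all, crops included, and the job is handed in when it is done.

```bash
ls; mkdir -p pics; python3 - <<'E'
from cell import manip
import cv2,numpy as np
print(manip.state())
for n in("top","scene"):
    c=manip.capture(n); cv2.imwrite(f"pics/{n}0.png",c["image"]); np.savez(f"{n}0.npz",**c)
    print(n,c["intrinsics"],c["k1"],c["position"],c["orientation"])
c=manip.capture("wrist");cv2.imwrite("pics/w0.png",c["image"]);print(c["T_tool_cam"],c["k1"],c["intrinsics"])
E
```

```text
cell.py
pics
{'clock': 0.0, 'joint_pos': array([ 1.21910861e+00,  2.64765763e-01,  1.60532746e+00, -4.88670997e-05,
        1.27369124e+00, -3.68792310e-02]), 'joint_velocities': array([-0.00045415, -0.00143058, -0.00102803,  0.00080654, -0.00115742,
        0.00017563]), 'tau': array([-8.77378579e-05, -5.02131557e+01, -3.56864583e+01,  7.28907553e-02,
        2.96802144e-02, -1.96950182e-04]), 'tool_pos': array([0.20876944, 0.64117967, 0.23740463]), 'tcp_rot': array([-0.49237888, -3.10238381,  0.00339186]), 'contact_force': array([ 0.01942008,  0.19536154, -0.35996278]), 'moment': array([-0.03414238,  0.00377935,  0.00019527]), 'grasp_force': 0.0, 'gripper_width': 0.08766026974273311}
top [[526.06989214   0.         325.16881808]
 [  0.         526.06989214 242.55930959]
 [  0.           0.           1.        ]] -0.09317355875688396 [ 0.4396226  -0.02811035  1.17881755] [-2.19732203  2.14734636 -0.0757623 ]
scene [[475.8944905    0.         327.81484394]
 [  0.         475.8944905  242.83173886]
 [  0.           0.           1.        ]] 0.014643747667826135 [0.68443291 0.752521   1.02202796] [-0.29474154 -2.87654383  1.01981602]
[[-4.95015432e-04 -9.46796785e-01 -3.21831636e-01  8.33020667e-02]
 [ 9.99999826e-01 -3.65045790e-04 -4.64190427e-04 -4.98433916e-04]
 [ 3.22010720e-04 -3.21831810e-01  9.46796801e-01 -1.45793222e-01]
 [ 0.00000000e+00  0.00000000e+00  0.00000000e+00  1.00000000e+00]] 0.0171868781191833 [[430.75502722   0.         319.66679205]
 [  0.         430.75502722 241.19820492]
 [  0.           0.           1.        ]]
```

View pics/top0.png

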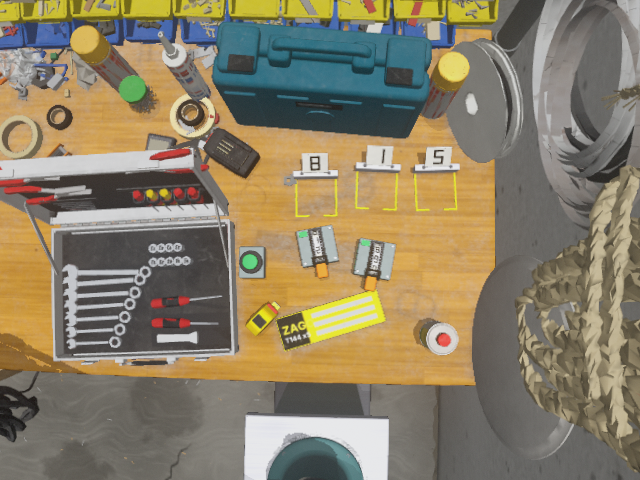

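View pics/scene0.png

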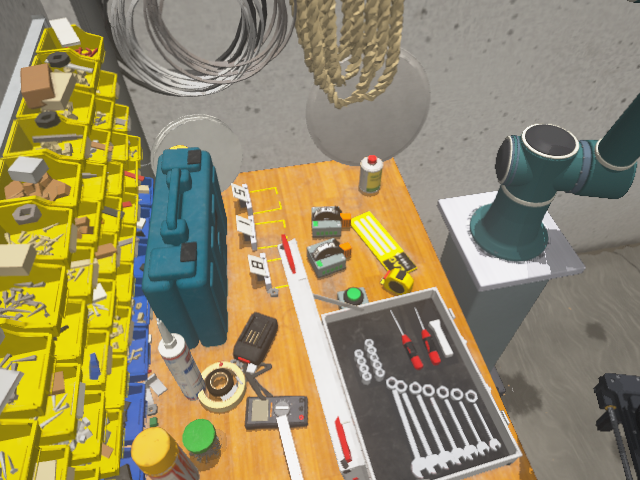

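The top view shows two modules (bodies near (318,247) and (374,261), grips at (320,269) and (370,283)). The bays, left to right, are 8 (316,197), 1 (377,190) and 5 (436,192). The button is at (250,262), the tape at (262,318), the tin at (440,337) and the battery at (232,150).

```bash
cat > h.py <<'E'
import numpy as np,cv2
from scipy.spatial.transform import Rotation as R
from cell import manip
def cap(n):
    s=manip.state(); c=dict(manip.capture(n))
    if n=="wrist":
        T=np.eye(4);T[:3,:3]=R.from_rotvec(s["tcp_rot"]).as_matrix();T[:3,3]=s["tool_pos"]
        c["T"]=T@c["T_tool_cam"]
    else: c["T"]=pose(c)
    return c
def pose(c):
    T=np.eye(4);T[:3,:3]=R.from_rotvec(c["position"]*0+c["orientation"]).as_matrix();T[:3,3]=c["position"];return T
def slopes(c,p):
    p=np.atleast_2d(p).astype(float)
    return cv2.undistortPoints(p[:,None],c["intrinsics"],np.array([float(c["k1"]),0,0,0,0]))[:,0]
def ray(c,p):
    s=slopes(c,p);return c["T"][:3,3],np.c_[s,np.ones(len(s))]@c["T"][:3,:3].T
def onz(c,p,z):
    o,d=ray(c,p);return o+d*((z-o[2])/d[:,2])[:,None]
def cloud(c):
    v,u=np.mgrid[:480,:640];z=np.asarray(c["z_map"]).ravel()
    s=slopes(c,np.c_[u.ravel(),v.ravel()])
    P=(np.c_[s,np.ones(len(s))]*z[:,None])@c["T"][:3,:3].T+c["T"][:3,3]
    P[z==0]=np.nan
    return P.reshape(480,640,3)
def proj(c,P):
    Ti=np.linalg.inv(c["T"]);r,_=cv2.Rodrigues(Ti[:3,:3])
    return cv2.projectPoints(np.atleast_2d(P).astype(float),r,Ti[:3,3],c["intrinsics"],np.array([float(c["k1"]),0,0,0,0]))[0][:,0]
def rot(yaw): # tool down, tool y axis at world yaw+90deg (closing across module whose x axis is at yaw)
    # two equivalent half turns; pick nearest by ik
    b=R.from_euler("z",yaw)*R.from_matrix(np.diag([1,-1,-1.]))
    return [b.as_rotvec(),(b*R.from_euler("z",np.pi)).as_rotvec()]
E
python3 - <<'E'
from h import *
C={}
for n in("top","scene"):
    c={k:v for k,v in np.load(n+"0.npz").items()};c["T"]=pose(c);C[n]=c
t=C["top"];P=cloud(t);S=cloud(C["scene"])
print("base px",proj(t,[0,0,0.]),"tcp",proj(t,[.209,.641,.237]),proj(C["scene"],[[0,0,0.],[.209,.641,.237]]))
for nm,u,v in [("w1",317,243),("w2",374,257),("body1",303,243),("body2",390,258),("grip1",320,270),("grip2",370,283),("but",250,262),("tape",262,318),("tin",440,337),("bat",232,150),("card",340,318),("stop8",316,174),("stop1",378,167),("stop5",437,168),("bench",340,225),("kit",150,280),("kitedge",236,290),("case",330,100)]:
    print(nm,np.round(np.nanmedian(P[v-1:v+2,u-1:u+2].reshape(-1,3),0),4))
def mask(im,lo,hi):return cv2.inRange(cv2.cvtColor(im,cv2.COLOR_BGR2HSV),lo,hi)
im=t["image"]
for nm,lo,hi,z in [("orange",(8,180,120),(18,255,255),.045),("green",(50,120,80),(80,255,255),.041),("yel",(25,150,120),(33,255,255),0)]:
    n,l,st,ce=cv2.connectedComponentsWithStats(mask(im,lo,hi))
    for i in range(1,n):
        x,y,w,h,a=st[i]
        if a>25 and 150<y<300 and 230<x<500: print(nm,st[i],np.round(onz(t,ce[i],z),4))
b=im[130:300,230:480];cv2.imwrite("pics/crop.png",cv2.resize(b,None,fx=3.2,fy=3.2,interpolation=cv2.INTER_CUBIC)[:600])
E
```

```text
base px [[314.43305082 484.8471362 ]] tcp [[-28.75497705 399.15503331]] [[507.57883631 230.74586697]
 [610.39307587 460.30389665]]
w1 [0.5298 0.0049 0.0756]
w2 [ 0.5033 -0.1157  0.075 ]
body1 [0.532  0.0362 0.0449]
body2 [ 0.5036 -0.1523  0.0458]
grip1 [ 0.4744 -0.002   0.0454]
grip2 [ 0.4489 -0.1099  0.0463]
but [0.4876 0.1481 0.0571]
tape [0.3694 0.1181 0.0615]
tin [ 0.3427 -0.2482  0.1122]
bat [0.7327 0.1985 0.0487]
card [ 0.3706 -0.0479  0.0087]
stop8 [0.6859 0.0123 0.0355]
stop1 [ 0.7054 -0.1247  0.0327]
stop5 [ 0.7057 -0.2552  0.0361]
bench [ 0.5781 -0.0435  0.0017]
kit [0.4434 0.3722 0.035 ]
kitedge [0.4265 0.1852 0.0054]
case [ 0.7861 -0.0171  0.2289]
orange [316 264  12  14  48] [[ 0.4705 -0.0042  0.045 ]]
orange [364 276  13  15  53] [[ 0.447  -0.1077  0.045 ]]
green [299 232   7   5  28] [[0.5521 0.0385 0.041 ]]
green [242 254  16  15 180] [[0.4898 0.1516 0.041 ]]
yel [355 171  14  39  96] [[ 0.6493 -0.0822  0.    ]]
yel [383 173  15  38 118] [[ 0.6482 -0.1648  0.    ]]
yel [443 173  14  37 108] [[ 0.6539 -0.3002  0.    ]]
yel [414 174  16  37 110] [[ 0.6486 -0.2171  0.    ]]
yel [323 179  15  38 106] [[ 0.6297 -0.0292  0.    ]]
yel [295 183  15  34 121] [[0.6263 0.0537 0.    ]]
yel [ 278  290  108   54 1574] [[ 0.3738 -0.049   0.    ]]
```

View pics/crop.png

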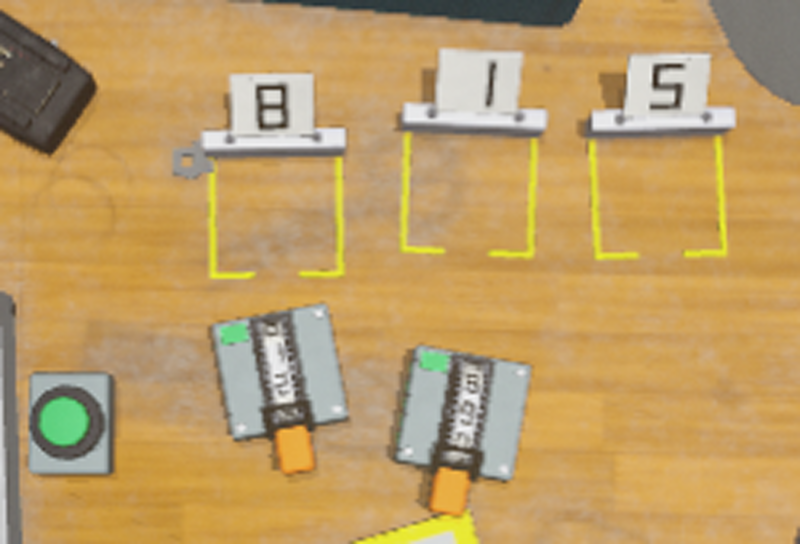

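The crop shows the yellow outlines open toward the front. Both modules sit upright with their grips facing the robot, and a flat card lies in front of them. Next is a closer look with the wrist camera, moving in at a retracted radius to stay clear of the toolbox lid.

```bash
cat >> h.py <<'E'
TC=None
def ik(p,rs):
    q0=np.array(manip.state()["joint_pos"]);best=None
    for r in rs:
        q=manip.inverse_kinematics(p,r)
        if q is not None and (best is None or abs(np.array(q)-q0).max()<abs(np.array(best[0])-q0).max()): best=(q,r)
    return best
def lookpose(target,yaw,tilt,dist,Ttc,up=0.0):
    """tool pose with the wrist camera seeing target from the front, optical axis `tilt` rad below horizontal"""
    x=np.array([np.cos(yaw),np.sin(yaw),0]);z=np.cos(tilt)*x-np.sin(tilt)*np.array([0,0,1.])
    xr=np.cross(z,[0,0,1.]);xr/=np.linalg.norm(xr);y=np.cross(z,xr)
    T=np.eye(4);T[:3,:3]=np.c_[xr,y,z];T[:3,3]=np.array(target)-dist*z+up*y
    return T@np.linalg.inv(Ttc)
E
python3 - <<'E'
from h import *
c=manip.capture("wrist");Ttc=c["T_tool_cam"];np.save("Ttc.npy",Ttc)
q=ik([.145,.40,.30],[manip.state()["tcp_rot"]])
print(q)
manip.set_joints(q[0])
for k,(w,yaw) in enumerate([((.53,.005),.15),((.503,-.116),-.14)]):
    tg=np.array([w[0]-.036*np.cos(yaw),w[1]-.036*np.sin(yaw),.057])
    ok=False
    for tilt in np.radians([50,55,60,65,70]):
        for d in (.30,.27,.24):
            L=lookpose(tg,yaw,tilt,d,Ttc,up=0.0)
            b=ik(L[:3,3],[R.from_matrix(L[:3,:3]).as_rotvec()])
            if b and L[2,3]>.1: ok=True;break
        if ok:break
    print(k,np.degrees(tilt),d,L[:3,3])
    if k==0: # sweep at height first
        manip.move_pose(L[:3,3]+[0,0,.08],b[1]) if ik(L[:3,3]+[0,0,.08],[b[1]]) else None
    manip.move_pose(L[:3,3],b[1]);manip.dwell(.3)
    c=cap("wrist");np.savez(f"wl{k}.npz",**c);cv2.imwrite(f"pics/wl{k}.png",c["image"])
print(manip.state()["clock"])
a=np.hstack([cv2.imread(f"pics/wl{k}.png")[:,120:520] for k in (0,1)]);cv2.imwrite("pics/wl.png",a)
E
```

```text
(array([ 1.16457020e+00, -2.58456540e-01,  2.01603995e+00, -1.24195172e-04,
        1.38543925e+00, -9.14012307e-02]), array([-4.92413608e-01, -3.10252462e+00,  2.22412100e-03]))
0 70.0 0.24 [ 0.43939114 -0.00928751  0.11669475]Traceback (most recent call last):
  File "<stdin>", line 17, in <module>
TypeError: 'NoneType' object is not subscriptable
```

```bash
python3 - <<'E'
from h import *
Ttc=np.load("Ttc.npy")
print(manip.state()["tool_pos"],manip.state()["joint_pos"])
for x in (.4,.45,.5,.55):
  for z in (.1,.2,.3):
    print(x,z,[ (None if (q:=manip.inverse_kinematics([x,0,z],r)) is None else np.round(q,2)) for r in rot(0)])
tg=[.495,0,.057]
for tilt in (60,65,70,75,80):
  for d in (.24,.27,.3,.35):
    L=lookpose(tg,.15,np.radians(tilt),d,Ttc);r=R.from_matrix(L[:3,:3]).as_rotvec()
    print(tilt,d,np.round(L[:3,3],3),np.round(L[:3,:3][:,[0,2]].T,2).tolist(),manip.inverse_kinematics(L[:3,3],r) is not None)
E
```

```text
[0.1452924  0.40075962 0.30022068] [ 1.16460609e+00 -2.57648827e-01  2.01502457e+00 -7.55167862e-05
  1.38449411e+00 -9.13279240e-02]
0.4 0.1 [array([-0.06, -0.13,  2.3 , -0.  ,  0.97,  1.51]), array([-0.06, -0.13,  2.3 , -0.  ,  0.97, -1.63])]
0.4 0.2 [array([-0.06, -0.25,  2.2 , -0.  ,  1.2 ,  1.51]), array([-0.06, -0.25,  2.2 , -0.  ,  1.2 , -1.63])]
0.4 0.3 [array([-0.06, -0.31,  2.06, -0.  ,  1.4 ,  1.51]), array([-0.06, -0.31,  2.06, -0.  ,  1.4 , -1.63])]
0.45 0.1 [array([-0.06, -0.03,  2.21, -0.  ,  0.97,  1.52]), array([-0.06, -0.03,  2.21, -0.  ,  0.97, -1.63])]
0.45 0.2 [array([-0.06, -0.14,  2.11, -0.  ,  1.18,  1.52]), array([-0.06, -0.14,  2.11, -0.  ,  1.18, -1.63])]
0.45 0.3 [array([-0.06, -0.21,  1.98, -0.  ,  1.37,  1.52]), array([-0.06, -0.21,  1.98, -0.  ,  1.37, -1.63])]
0.5 0.1 [array([-0.05,  0.07,  2.11, -0.  ,  0.97,  1.52]), array([-0.05,  0.07,  2.11, -0.  ,  0.97, -1.62])]
0.5 0.2 [array([-0.05, -0.04,  2.01, -0.  ,  1.17,  1.52]), array([-0.05, -0.04,  2.01, -0.  ,  1.17, -1.62])]
0.5 0.3 [array([-0.05, -0.11,  1.89, -0.  ,  1.36,  1.52]), array([-0.05, -
[... 1231 characters left out ...]
0 0.35 [ 0.403 -0.015  0.22 ] [[0.77, 0.12, 0.63], [0.62, 0.09, -0.78]] False
75 0.24 [ 0.445 -0.008  0.121] [[0.82, 0.12, 0.56], [0.55, 0.08, -0.83]] False
75 0.27 [ 0.438 -0.009  0.15 ] [[0.82, 0.12, 0.56], [0.55, 0.08, -0.83]] True
75 0.3 [ 0.43  -0.01   0.179] [[0.82, 0.12, 0.56], [0.55, 0.08, -0.83]] True
75 0.35 [ 0.417 -0.012  0.228] [[0.82, 0.12, 0.56], [0.55, 0.08, -0.83]] True
80 0.24 [ 0.451 -0.007  0.125] [[0.87, 0.13, 0.48], [0.48, 0.07, -0.88]] True
80 0.27 [ 0.446 -0.008  0.155] [[0.87, 0.13, 0.48], [0.48, 0.07, -0.88]] True
80 0.3 [ 0.441 -0.009  0.185] [[0.87, 0.13, 0.48], [0.48, 0.07, -0.88]] True
80 0.35 [ 0.432 -0.01   0.234] [[0.87, 0.13, 0.48], [0.48, 0.07, -0.88]] True
```

```bash
sed -i 's|xr=np.cross(z,\[0,0,1.\]);|xr=-np.cross(z,[0,0,1.]);|' h.py; cat >> h.py <<'E'
def look(w,yaw,k,tilts=(40,45,50,55,60,65,70),ds=(.32,.29,.26)):
    Ttc=np.load("Ttc.npy");w=np.array(w)
    tg=np.array([w[0]-.036*np.cos(yaw),w[1]-.036*np.sin(yaw),.057])
    for tilt in np.radians(tilts):
        for d in ds:
            L=lookpose(tg,yaw,tilt,d,Ttc);r=R.from_matrix(L[:3,:3]).as_rotvec()
            b=ik(L[:3,3],[r])
            if b and L[2,3]>.1:
                manip.set_joints(b[0]);manip.dwell(.3);c=cap("wrist");np.savez(f"{k}.npz",**c)
                print(k,"tilt",np.degrees(tilt),d,np.round(L[:3,3],3),manip.state()["clock"]);return c
    print("no look")
E
python3 - <<'E'
from h import *
b=ik([.40,0,.3],[rot(0)[1]]);print(b[1]);manip.set_joints(b[0])
a=[]
for k,(w,yaw) in enumerate([((.53,.005),.15),((.503,-.116),-.14)]):
    c=look(w,yaw,f"wl{k}");a.append(np.ascontiguousarray(c["image"][::-1,::-1][:,120:520]))
cv2.imwrite("pics/wl.png",np.hstack(a))
E
```

```text
[ 1.92367069e-16 -3.14159265e+00  0.00000000e+00]
wl0 tilt 40.0 0.32 [ 0.397 -0.014  0.181] 3.95
wl1 tilt 40.0 0.26 [ 0.416 -0.103  0.143] 4.7667
```

View pics/wl.png

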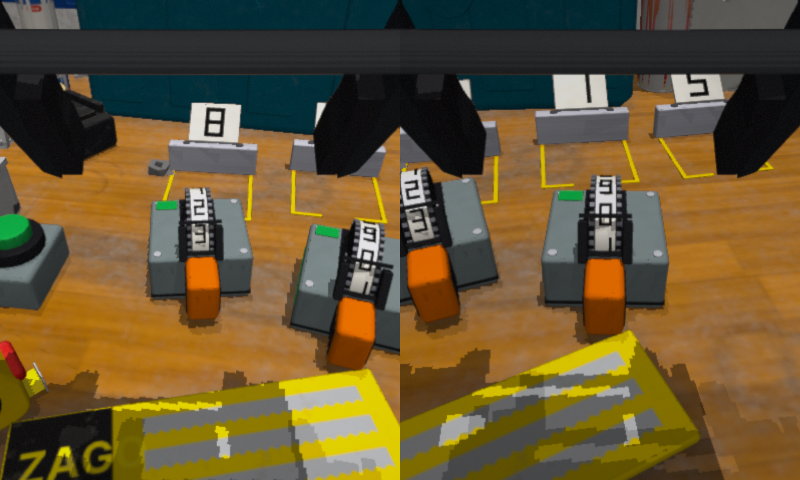

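Module A (left) shows 3 and module B (right) shows about 1, with 0 and 9 above it. Plan: A into bay 8 (roll about +3.14 rad) and B into bay 1. I'll zoom in on the windows.

```bash
cat > rd.py <<'E'
from h import *
# angle on the rim (deg, phi from module +x toward up) for pixels along the band, from the axle pose
def strip(c,w,yaw,n=181,phis=np.linspace(60,170,441),half=.010,rad=.034):
    x=np.array([np.cos(yaw),np.sin(yaw),0]);y=np.array([-x[1],x[0],0])
    ph=np.radians(phis)[:,None];ss=np.linspace(half,-half,81)[None,:]
    P=np.array([w[0],w[1],.04])+rad*(np.cos(ph)[...,None]*x+np.sin(ph)[...,None]*np.array([0,0,1.]))+ss[...,None]*y
    px=proj(c,P.reshape(-1,3)).reshape(len(phis),81,2).astype(np.float32)
    return cv2.remap(c["image"],px[...,0],px[...,1],cv2.INTER_CUBIC)
E
python3 - <<'E'
from rd import *
out=[]
for k,(w,yaw) in enumerate([((.53,.005),.15),((.503,-.116),-.14)]):
    c=dict(np.load(f"wl{k}.npz"))
    im=c["image"][::-1,::-1];n=im[150:350,(120+140):(120+270)] if k==0 else im[150:350,120+130:120+290]
    out.append(cv2.resize(n,(300,560) if k==0 else (400,560),interpolation=cv2.INTER_CUBIC))
    # refine: orange top, grey top via cloud
    P=cloud(c);hsv=cv2.cvtColor(c["image"],cv2.COLOR_BGR2HSV)
    o=cv2.inRange(hsv,(5,180,60),(18,255,255))>0
    near=np.hypot(P[...,0]-w[0],P[...,1]-w[1])<.09
    q=P[o&near&(P[...,2]>.041)&(P[...,2]<.05)];print("grip top",len(q),q.mean(0),np.median(q[:,2]))
    g=near&(P[...,2]>.039)&(P[...,2]<.05)&(hsv[...,1]<90)&(hsv[...,2]>60)
    g=cv2.morphologyEx(g.astype(np.uint8),cv2.MORPH_OPEN,np.ones((3,3)))>0
    q=P[g];print("body top",len(q),cv2.minAreaRect((q[:,:2]*1000).astype(np.float32)),np.median(q[:,2]))
    dark=near&(P[...,2]>.066);q=P[dark];print("wheel",len(q),np.nanmean(q,0),q[:,2].max())
    # top-view ray vs wrist ray of orange centroid
cv2.imwrite("pics/win.png",np.hstack(out))
E
```

```text
grip top 1065 [ 0.47183158 -0.00585988  0.04437694] 0.04464924956743521
body top 3500 ((529.4923095703125, -18.05951690673828), (83.54591369628906, 128.28030395507812), 12.862507820129395) 0.0439014160640889
wheel 1089 [0.51508763 0.00312813 0.07082734] 0.07535374932172814
grip top 1633 [ 0.4453898  -0.11041937  0.04434591] 0.04462004282585194
body top 5407 ((503.1756286621094, -92.4380111694336), (133.350341796875, 80.19506072998047), 81.39053344726562) 0.04388808408549044
wheel 1561 [ 0.48861741 -0.11732695  0.07083322] 0.07577955705878991
```

View pics/win.png

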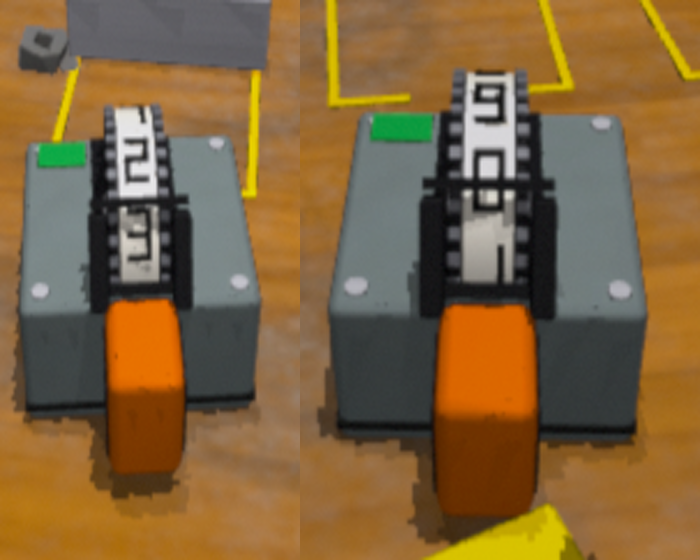

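Heights agree with the text (grip 44.5 mm, housing 44 mm, wheel top 75 mm). A shows 3 near centre; in B the 1 sits low in the window. Next I'll refine the poses and measure the rim angles.

```bash
cat >> rd.py <<'E'
def modpose(c,w):
    P=cloud(c);hsv=cv2.cvtColor(c["image"],cv2.COLOR_BGR2HSV)
    near=np.hypot(P[...,0]-w[0],P[...,1]-w[1])<.075
    g=near&(P[...,2]>.040)&(P[...,2]<.048)&(hsv[...,1]<90)&(hsv[...,2]>50)
    g=cv2.morphologyEx(g.astype(np.uint8),cv2.MORPH_OPEN,np.ones((3,3)))
    n,l,st,ce=cv2.connectedComponentsWithStats(g)
    pts=np.concatenate([P[l==i] for i in range(1,n) if st[i][4]>60 and np.hypot(*(np.nanmean(P[l==i],0)[:2]-np.array(w)[:2]))<.045])
    (cx,cy),(a,b),an=cv2.minAreaRect((pts[:,:2]*1000).astype(np.float32))
    yaw=np.radians((an+45)%90-45)
    o=(cv2.inRange(hsv,(5,180,60),(18,255,255))>0)&near&(P[...,2]>.041)&(P[...,2]<.05)
    gr=P[o].mean(0)
    print("pose",round(cx,1),round(cy,1),"size",round(a,1),round(b,1),"yaw",round(yaw,3),"grip",np.round(gr[:2]*1000,1),"yaw by grip",round(float(np.arctan2(cy/1000-gr[1],cx/1000-gr[0])),3))
    return np.array([cx,cy])/1000,yaw,gr
E
python3 - <<'E'
from rd import *
t=dict(np.load("top0.npz"));t["T"]=pose(t)
S=[]
for k,w in enumerate([(.53,.005),(.503,-.117)]):
    c=dict(np.load(f"wl{k}.npz"));
    p,yaw,gr=modpose(c,w)
    modpose(t,w)
    s=strip(c,p,yaw);S.append(cv2.resize(s,None,fx=2.4,fy=1.3));
    # triangulate a housing back-left (green sticker) centre from both views
    def green(cc):
        m=cv2.inRange(cv2.cvtColor(cc["image"],cv2.COLOR_BGR2HSV),(45,120,60),(85,255,255))
        n,l,st,ce=cv2.connectedComponentsWithStats(m);e=proj(cc,[*(p+np.array([-np.sin(yaw),np.cos(yaw)])*.028+.03*np.array([np.cos(yaw),np.sin(yaw)])),.044])[0]
        i=1+np.argmin(np.hypot(*(ce[1:]-e).T)+1000*(st[1:,4]<8));return ce[i]
    o1,d1=ray(t,green(t));o2,d2=ray(c,green(c));A=np.c_[d1[0],-d2[0]];x=np.linalg.lstsq(A,o2-o1,rcond=None)[0]
    print("green tri",o1+d1[0]*x[0],o2+d2[0]*x[1])
a=np.hstack(S)
for i in range(0,len(a),int(40*1.3)): cv2.line(a,(0,i),(14,i),(0,0,255),1)
i=int(360*1.3);cv2.line(a,(0,i),(a.shape[1],i),(0,255,0),1)
cv2.imwrite("pics/strip.png",a);print(a.shape)
E
```

```text
pose 524.7 5.2 size 83.8 79.5 yaw 0.203 grip [471.8  -5.9] yaw by grip 0.206
pose 527.0 5.5 size 77.8 79.8 yaw 0.221 grip [471.5  -5.5] yaw by grip 0.196
green tri [0.5518334  0.03831225 0.04350073] [0.55198769 0.03762216 0.0434756 ]
pose 500.0 -119.0 size 79.6 79.1 yaw -0.159 grip [ 445.4 -110.4] yaw by grip -0.156
pose 502.0 -119.2 size 85.7 71.8 yaw -0.043 grip [ 446.3 -109.3] yaw by grip -0.176
green tri [ 0.5357992  -0.09773286  0.04364102] [ 0.53578429 -0.09856604  0.04369085]
(573, 388, 3)
```

View pics/strip.png

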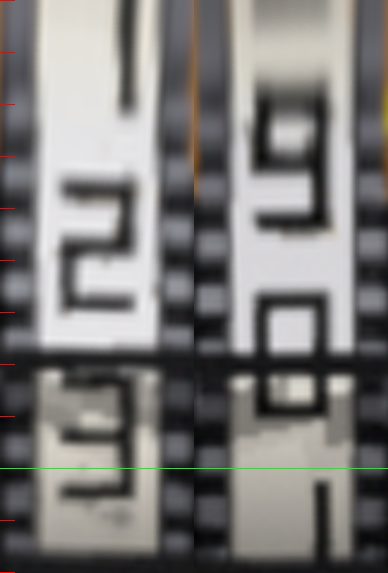

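Rim angles, with the window centre at 150°: A is at about 114° and B at about 22°. The needed rolls are A +174° (to digit 8) and B +14° (to digit 1). I'll pinch the wheel sides and turn the tool rigidly about the axle.

```bash
cat > roll.py <<'E'
from h import *
def tool(w,yaw,th,rg=.036):
    """TCP pose with the grasp point at radius rg from the axle, leaning th toward module +x"""
    x=np.array([np.cos(yaw),np.sin(yaw),0]);r=np.sin(th)*x+np.array([0,0,np.cos(th)])
    y=np.array([-x[1],x[0],0])
    M=np.c_[-np.cross(y,r),y,-r]; M[:,0]=np.cross(M[:,1],M[:,2])
    return np.array([w[0],w[1],.04])+(rg-.019)*r, R.from_matrix(M).as_rotvec()
def roll(w,yaw,deg,a0=None,f=15):
    """one stroke of deg degrees, + = top toward the back"""
    s=np.radians(deg);a=-np.sign(deg)*min(abs(s)/2,np.radians(20)) if a0 is None else np.radians(a0)
    p,r=tool(w,yaw,a);up=np.array([0,0,.05])
    if manip.state()["tool_pos"][2]<.08: raise RuntimeError("low")
    manip.set_gripper(.04)
    b=ik(p+up,[r]);manip.set_joints(b[0])
    manip.move_linear(p,.12,r);manip.set_gripper(0,f);g=manip.state()["gripper_width"]
    n=int(np.ceil(abs(deg)/8))
    for i in range(1,n+1):
        p,r=tool(w,yaw,a+s*i/n);manip.move_linear(p,.06,r)
    st=manip.state();print("stroke",deg,"width",round(g*1000,1),round(st["gripper_width"]*1000,1),"f",np.round(st["contact_force"],1),round(st["clock"],1))
    manip.set_gripper(.04);manip.move_linear(p+up,.2,r)
E
python3 - <<'E'
from roll import *
A=(.5259,.0057);ya=.206
p,r=tool(A,ya,0);s=manip.state();manip.move_linear(s["tool_pos"]+[0,0,.05]);b=ik(p+[0,0,.12],[r]);print(b,R.from_rotvec(r).as_matrix().round(2).tolist());manip.set_joints(b[0])
roll(A,ya,44);roll(A,ya,44)
manip.move_linear(manip.state()["tool_pos"]+[0,0,.08])
c=look(A,ya,"wA1")
cv2.imwrite("pics/wA1.png",np.ascontiguousarray(c["image"][::-1,::-1][120:420,160:560]))
E
```

```text
(array([-3.65241907e-02,  3.03025846e-02,  1.98804605e+00, -4.44089210e-16,
        1.12324402e+00, -1.81332052e+00]), array([ 0.3230122, -3.1249428, -0.       ])) [[-0.98, -0.2, -0.0], [-0.2, 0.98, -0.0], [0.0, 0.0, -1.0]]
stroke 44 width 20.1 19.8 f [-3.   0.6  5.8] 10.0
stroke 44 width 19.8 20.2 f [-2.9  0.9 12.1] 14.6
wA1 tilt 40.0 0.32 [ 0.394 -0.021  0.181] 17.575
```

View pics/wA1.png

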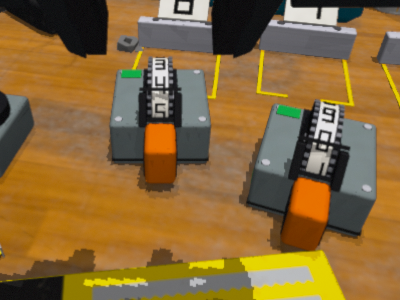

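The window now shows 5 with 4 above it, so the method works. I'll finish A, do B's small stroke, then measure both.

```bash
python3 - <<'E'
from rd import *
from roll import *
c=dict(np.load("wA1.npz"));p,yaw,gr=modpose(c,(.526,.006))
gd=gr[:2]+.0553*np.array([np.cos(yaw),np.sin(yaw)]);print(gd)
p=(gd+p)/2
s1=strip(c,p,yaw)
manip.move_linear(manip.state()["tool_pos"]+[0,0,.05])
roll(p,yaw,43);roll(p,yaw,42.5)
manip.move_linear(manip.state()["tool_pos"]+[0,0,.06])
B=(.500,-.119);roll(B,-.158,14.)
manip.move_linear(manip.state()["tool_pos"]+[0,0,.08])
S=[s1]
for k,(w,y) in enumerate([(p,yaw),(B,-.158)]):
    c=look(w,y,f"w2{k}");q,y2,gr=modpose(c,w);gd=gr[:2]+.0553*np.array([np.cos(y2),np.sin(y2)]);print(gd);S.append(strip(c,(q+gd)/2,y2))
a=np.hstack([cv2.resize(s,None,fx=2.4,fy=1.3) for s in S]);i=int(360*1.3);cv2.line(a,(0,i),(a.shape[1],i),(0,255,0),1);cv2.imwrite("pics/strip2.png",a)
E
```

```text
pose 535.6 7.0 size 85.2 79.7 yaw 0.203 grip [481.8  -4.2] yaw by grip 0.206
[0.53598673 0.00691023]
stroke 43 width 20.2 19.7 f [-2.2  0.5  5.5] 21.7
stroke 42.5 width 19.9 20.1 f [-3.3  0.6 12.6] 26.2
stroke 14.0 width 19.8 19.3 f [ 4.  -2.8 -1.6] 30.1
w20 tilt 40.0 0.32 [ 0.404 -0.02   0.181] 32.8417
pose 545.2 8.3 size 85.1 79.6 yaw 0.196 grip [491.9  -2.8] yaw by grip 0.204
[0.54612097 0.00800736]
w21 tilt 40.0 0.26 [ 0.413 -0.105  0.143] 33.6417
pose 507.8 -121.6 size 79.7 83.9 yaw -0.162 grip [ 454.6 -113.1] yaw by grip -0.159
[ 0.5091707  -0.12202323]
```

View pics/strip2.png

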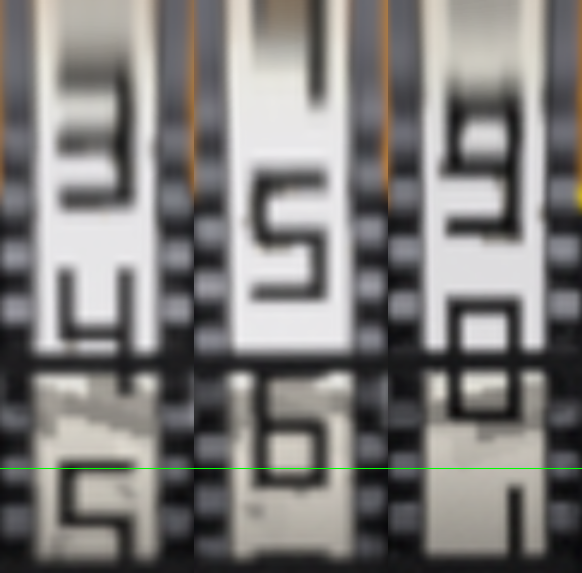

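A now reads about 224° (it rolled roughly 55° per pair of strokes), and the modules slid forward a little. B's wheel did not turn at all. Before continuing I'll watch B's grip with the wrist camera through each phase of a stroke.

```bash
python3 - <<'E'
from rd import *
from roll import *
B=np.array([.5088,-.1218]);y=-.160
def grip(tag):
    c=cap("wrist");P=cloud(c);hsv=cv2.cvtColor(c["image"],cv2.COLOR_BGR2HSV)
    m=(cv2.inRange(hsv,(5,180,60),(18,255,255))>0)&(P[...,2]>.035)&(P[...,2]<.055)&(np.hypot(P[...,0]-.455,P[...,1]+.113)<.035)
    s=manip.state();print(tag,m.sum(),np.round(P[m].mean(0)*1000,1) if m.sum()>50 else None,"tcp",np.round(s["tool_pos"]*1000,1),"f",np.round(s["contact_force"],1),round(s["gripper_width"]*1000,1));return c
manip.move_linear(manip.state()["tool_pos"]+[0,0,.05])
a=np.radians(-7);rg=.033
p,r=tool(B,y,a,rg);manip.set_gripper(.044)
manip.set_joints(ik(p+[0,0,.06],[r])[0]);grip("above")
manip.move_linear(p,.1,r);print(np.round(p*1000,1));grip("down")
manip.set_gripper(0,25);c=grip("shut");cv2.imwrite("pics/shut.png",np.ascontiguousarray(c["image"][::-1,::-1]))
for i in (0,7,14):
    p,r=tool(B,y,np.radians(i),rg);manip.move_linear(p,.05,r);grip(i);
manip.set_gripper(.044);grip("open")
manip.move_linear(p+[0,0,.06],.2,r);grip("up")
E
```

```text
above 3351 [ 455.8 -113.3   44.2] tcp [ 506.  -121.2  113.7] f [0.4 0.3 0.4] 43.9
[ 507.1 -121.5   53.9]
down 6011 [ 455.5 -113.2   44.1] tcp [ 507.8 -121.8   54.8] f [ 0.4 -0.2  0.4] 43.9
shut 6003 [ 455.4 -113.5   44.1] tcp [ 507.6 -121.2   54.4] f [0.5 3.6 3.7] 19.8
0 5521 [ 460.5 -115.2   44.3] tcp [ 510.6 -122.5   54.1] f [ 4.2 -1.4 -1.7] 19.7
7 2775 [ 462.5 -114.4   44.1] tcp [ 510.9 -122.5   54.1] f [ 3.3 -1.5  1.8] 20.0
14 2725 [ 455.9 -112.5   44.2] tcp [ 509.8 -122.    54.2] f [-4.2  0.2 11.3] 19.7
open 2541 [ 455.6 -112.5   44.2] tcp [ 512.1 -122.3   53.5] f [0.6 0.2 0.2] 44.0
up 2185 [ 456.7 -113.5   44.4] tcp [ 511.7 -122.2  112.8] f [-0.2  1.3 -0.4] 44.1
```

View pics/shut.png

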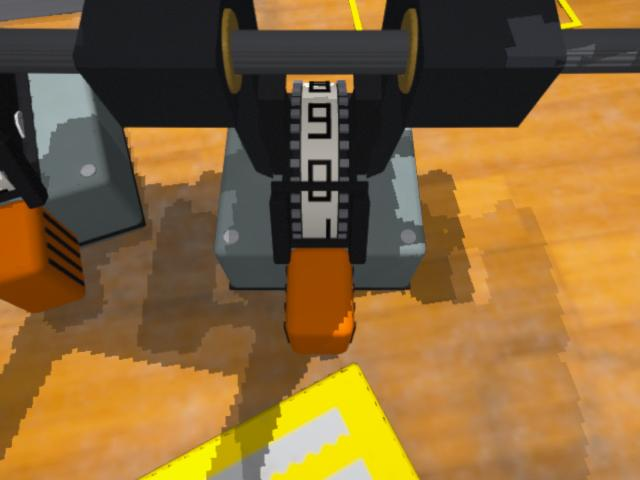

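B's module moved forward and came back within the stroke. My line rate covered only the TCP's tiny arc, so the tool turned at several rad/s and jerked the module. I'll rate the strokes by angle instead, slowly.

```bash
sed -i 's/def tool(w,yaw,th,rg=.036)/def tool(w,yaw,th,rg=.033)/; s/manip.move_linear(p,.06,r)/manip.move_linear(p,.014*.5,r)/; s|abs(deg)/8|abs(deg)/15|; s/f=15/f=20/' roll.py
cat >> rd.py <<'E'
def refine(c,w):
    q,y,gr=modpose(c,w);g=gr[:2]+.0553*np.array([np.cos(y),np.sin(y)]);return (q+g)/2,y
def save(S,name):
    a=np.hstack([cv2.resize(s,None,fx=2.4,fy=1.3) for s in S]);i=int(360*1.3);cv2.line(a,(0,i),(a.shape[1],i),(0,255,0),1);cv2.imwrite(name,a)
E
python3 - <<'E'
from rd import *
from roll import *
c=look((.511,-.122),-.16,"w3B0");w,y=refine(c,(.511,-.122));S=[strip(c,w,y)]
manip.move_linear(manip.state()["tool_pos"]+[0,0,.06])
A=np.array([.5457,.0081]);roll(A,.2,44)
manip.move_linear(manip.state()["tool_pos"]+[0,0,.08])
c=look(A,.2,"w3A");w,y=refine(c,A);S.append(strip(c,w,y));save(S,"pics/strip3.png")
E
```

```text
w3B0 tilt 40.0 0.32 [ 0.378 -0.1    0.181] 40.0
pose 508.4 -122.5 size 79.4 82.6 yaw -0.164 grip [ 455.3 -114. ] yaw by grip -0.159
stroke 44 width 20.2 19.9 f [0.5 0.6 6.6] 44.7
w3A tilt 40.0 0.32 [ 0.414 -0.018  0.181] 47.7167
pose 545.7 6.7 size 79.0 79.9 yaw 0.203 grip [492.   -4.1] yaw by grip 0.198
```

View pics/strip3.png

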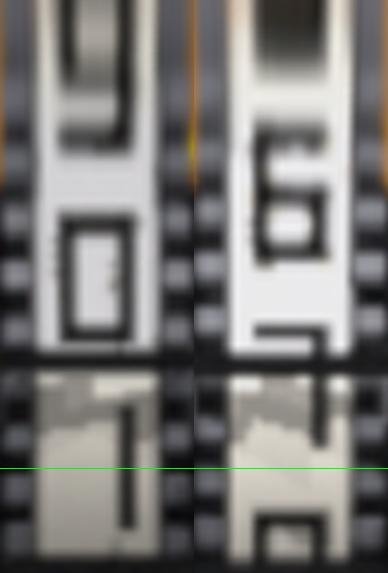

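B reads about 36.5°, which is on target at digit 1. A reads 268°, so it needs +20°. I'll do that stroke and measure bays 8 and 1.

```bash
cat > bay.py <<'E'
from h import *
def bay(c,guess):
    """yellow outline on z=0 -> side lines -> centre line, plus stop top-face front edge"""
    hsv=cv2.cvtColor(c["image"],cv2.COLOR_BGR2HSV);m=cv2.inRange(hsv,(24,140,90),(34,255,255))
    v,u=np.nonzero(m);P=onz(c,np.c_[u,v],0.)[:,:2]
    P=P[(abs(P[:,0]-guess[0])<.06)&(abs(P[:,1]-guess[1])<.06)]
    L=[]
    for s in (1,-1):
        q=P[abs(P[:,1]-guess[1]-s*.0435)<.012];q=q[q[:,0]>guess[0]-.033]
        for _ in range(3):
            k=np.polyfit(q[:,0],q[:,1],1);e=q[:,1]-np.polyval(k,q[:,0]);q=q[abs(e)<max(.0015,1.5*e.std())]
        L.append(np.r_[k,len(q)])
    yaw=np.arctan((L[0][0]+L[1][0])/2);mid=(np.polyval(L[0][:2],guess[0])+np.polyval(L[1][:2],guess[0]))/2
    C=cloud(c);g=(abs(C[...,0]-guess[0]-.05)<.03)&(abs(C[...,1]-guess[1])<.045)&(C[...,2]>.012)&(C[...,2]<.028)
    F=C[g];x=np.array([np.cos(yaw),np.sin(yaw)]);d=(F[:,:2]-[guess[0],mid])@x
    h=np.percentile(d,[5,25,50]);fr=F[d<h[2]+.004]
    T=C[(abs(C[...,0]-guess[0]-.05)<.03)&(abs(C[...,1]-guess[1])<.045)&(C[...,2]>.031)&(C[...,2]<.037)]
    ky=np.polyfit(fr[:,1],fr[:,0],1) if len(fr)>50 else [0,0]
    o=np.array([guess[0],mid])+x*(h[2]-.0405)
    print("bay",np.round(o,4),"yaw lines",np.round(np.arctan([L[0][0],L[1][0]]),3),"yaw face",round(-np.arctan(ky[0]),3),"front d",np.round(h,4),len(F),"stop top z",np.round(np.median(T[:,2]),4) if len(T) else None)
    return o,yaw
E
python3 - <<'E'
from roll import *
from bay import *
A=np.array([.5457,.0069]);manip.move_linear(manip.state()["tool_pos"]+[0,0,.06]);roll(A,.2,20)
manip.move_linear(manip.state()["tool_pos"]+[0,0,.10])
Ttc=np.load("Ttc.npy")
t=cap("top")
for k,g in (("8",(.643,.012)),("1",(.662,-.124))):
    L=lookpose([g[0]+.01,g[1],.02],0,np.radians(55),.34,Ttc);r=R.from_matrix(L[:3,:3]).as_rotvec()
    b=ik(L[:3,3],[r]);print(L[:3,3]);manip.set_joints(b[0]);manip.dwell(.3);c=cap("wrist");np.savez(f"bay{k}.npz",**c);cv2.imwrite(f"pics/bay{k}.png",c["image"][::-1,::-1])
    bay(c,g);bay(t,g)
E
```

```text
stroke 20 width 20.1 19.8 f [-1.6  1.1  8.9] 51.3
[0.57870669 0.01258666 0.1818032 ]
bay [0.6411 0.0123] yaw lines [0.031 0.036] yaw face 0.039 front d [0.0378 0.0383 0.0386] 1306 stop top z 0.0339Traceback (most recent call last):
  File "<stdin>", line 10, in <module>
  File "bay.py", line 11, in bay
    k=np.polyfit(q[:,0],q[:,1],1);e=q[:,1]-np.polyval(k,q[:,0]);q=q[abs(e)<max(.0015,1.5*e.std())]
    raise TypeError("expected non-empty vector for x")
TypeError: expected non-empty vector for x
```

Bay 8 is at (0.641, 0.012) with yaw 0.036. Next: measure bay 1, re-look at A, grip it and dock it.

```bash
cat > dock.py <<'E'
from roll import *
def gpose(o,yaw,z=.018,off=.056):
    x=np.array([np.cos(yaw),np.sin(yaw)]);p=np.r_[np.array(o)[:2]-off*x,z]
    return p,rot(yaw)[1]
def dock(w,yaw,bo,byaw,over=.002):
    up=np.array([0,0,.09])
    p,r=gpose(w,yaw);manip.set_gripper(.05)
    manip.set_joints(ik(p+up,[r])[0]);manip.move_linear(p,.12,r);manip.set_gripper(0,40)
    st=manip.state();print("grip",round(st["gripper_width"]*1000,1),np.round(st["contact_force"],1))
    bx=np.array([np.cos(byaw),np.sin(byaw)])
    manip.move_linear(p+0,.1,r)
    for d,rate in ((-.02,.06),(-.006,.05),(over,.02)):
        p,r=gpose(np.array(bo)+d*bx,byaw);manip.move_linear(p,rate,r)
        st=manip.state();print(d,np.round(st["contact_force"],1),"w",round(st["gripper_width"]*1000,1),"err",np.round((st["tool_pos"]-p)*1000,1),round(st["clock"],1))
    manip.dwell(.2);manip.set_gripper(.05);manip.move_linear(manip.state()["tool_pos"]+up,.15)
E
python3 - <<'E'
from dock import *
from rd import *
from bay import *
Ttc=np.load("Ttc.npy");g=(.662,-.124)
L=lookpose([g[0]+.01,g[1],.02],0,np.radians(55),.34,Ttc);r=R.from_matrix(L[:3,:3]).as_rotvec()
manip.set_joints(ik(L[:3,3],[r])[0]);manip.dwell(.3);c=cap("wrist");np.savez("bay1.npz",**c);cv2.imwrite("pics/bay1.png",c["image"][::-1,::-1]);bay(c,g)
c=look((.546,.007),.2,"w4A");w,y=refine(c,(.546,.007));save([strip(c,w,y)],"pics/strip4.png")
manip.move_linear(manip.state()["tool_pos"]+[0,0,.03])
dock(w,y,(.6411,.0123),.036)
c=look((.641,.012),.036,"w5A");w,y=refine(c,(.641,.012));bay(c,(.641,.012));cv2.imwrite("pics/w5A.png",np.hstack([c["image"][::-1,::-1][:,100:540]]));save([strip(c,w,y)],"pics/strip5.png")
E
```

```text
bay [ 0.66   -0.1238] yaw lines [-0.022 -0.021] yaw face -0.025 front d [0.0377 0.0382 0.0385] 1316 stop top z 0.0338
w4A tilt 40.0 0.32 [ 0.414 -0.019  0.181] 56.1417
pose 544.2 5.4 size 83.0 79.7 yaw 0.197 grip [491.6  -5.3] yaw by grip 0.2
grip 23.5 [-1.6  2.5  4.1]
-0.02 [-15.   -0.6  18.6] w 23.4 err [-4.5 -0.4  0.3] 60.7
-0.006 [-7.5 -0.8 10.7] w 23.6 err [-1.9 -0.3  0.3] 61.1
0.002 [-13.7  -0.9  16.7] w 23.2 err [-4.  -0.3  0.3] 61.7
w5A tilt 40.0 0.32 [0.507 0.008 0.181] 64.25
pose 638.1 11.3 size 84.0 80.2 yaw 0.032 grip [584.6   9.2] yaw by grip 0.041
bay [0.6419 0.0121] yaw lines [ 0.056 -0.022] yaw face -0.0 front d [0.0398 0.0409 0.0414] 43 stop top z 0.034
```

```bash
python3 -c "
import cv2,numpy as np
a=cv2.imread('pics/w5A.png');s=[cv2.resize(cv2.imread(f'pics/strip{k}.png'),(162,480)) for k in (4,5)]
cv2.imwrite('pics/v5.png',np.hstack([a]+s))"
```

```text
(no output)
```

View pics/v5.png

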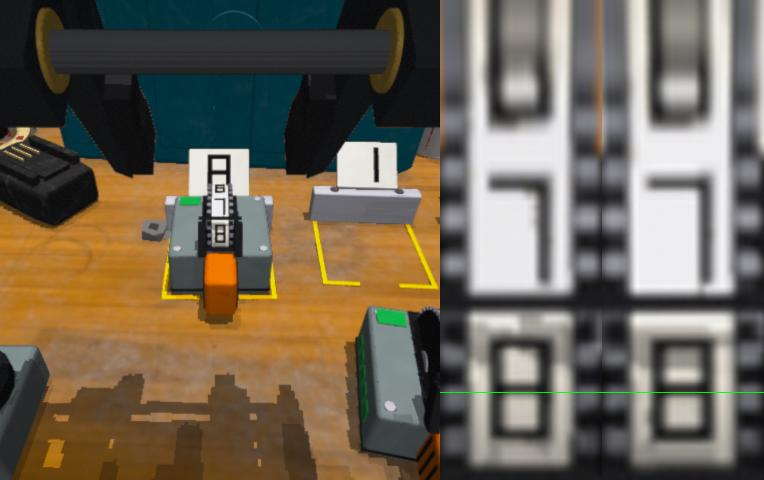

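A's wheel shows 8 well centred (within 1°) and the module sits square inside the outline. At about 4 mm the arm lags under drag, so I'll push A firmly home once more and then dock B the same way.

```bash
python3 - <<'E'
from dock import *
from rd import *
def dock2(o,yaw,bo,byaw):
    global dock
    up=np.array([0,0,.09]);p,r=gpose(o,yaw);manip.set_gripper(.05);manip.set_joints(ik(p+up,[r])[0]);manip.move_linear(p,.12,r);manip.set_gripper(0,40)
    bx=np.r_[np.cos(byaw),np.sin(byaw)]
    for d in (.002,.005,.008):
        p,r=gpose(np.array(bo)+d*bx,byaw);manip.move_linear(p,.02,r);manip.dwell(.2)
        st=manip.state();print(d,np.round(st["contact_force"],1),"err",np.round((st["tool_pos"]-p)*1000,1),"tcp along",np.round((st["tool_pos"][:2]-np.array(bo))@bx*1000,1))
        if np.linalg.norm(st["contact_force"][:2])>35:break
    manip.set_gripper(.05);manip.move_linear(manip.state()["tool_pos"]+up,.15)
dock2((.640,.0118),.038,(.6411,.0123),.036)
c=look((.509,-.122),-.16,"w6B");w,y=refine(c,(.509,-.122))
manip.move_linear(manip.state()["tool_pos"]+[0,0,.03])
b1=(.660,-.1238);dock(w,y,b1,-.022,over=.002)
dock2((.659,-.1238),-.022,b1,-.022)
S=[]
for k,(g,y) in {"A":((.641,.012),.036),"B":((.66,-.124),-.022)}.items():
    c=look(g,y,"w7"+k);w,y=refine(c,g);S.append(cv2.resize(strip(c,w,y),(162,480)));S.append(c["image"][::-1,::-1][:,220:440])
cv2.imwrite("pics/v7.png",np.hstack(S))
E
```

```text
0.002 [-10.   -1.7  12.8] err [-2.6 -0.4  0.5] tcp along -56.6
0.005 [-17.7  -1.2  20.1] err [-5.3 -0.5  0.4] tcp along -56.4
0.008 [-24.6  -2.   27.6] err [-8.1 -0.5  0.3] tcp along -56.2
w6B tilt 40.0 0.32 [ 0.376 -0.1    0.181] 70.7583
pose 508.2 -122.5 size 79.5 82.2 yaw -0.163 grip [ 455.3 -114. ] yaw by grip -0.158
grip 23.9 [0.9 0.7 4.2]
-0.02 [-17.9   1.3  19.7] w 23.6 err [-5.7  0.2  0.2] 76.1
-0.006 [-9.7  0.2 11.4] w 23.6 err [-3.  -0.1  0.2] 76.6
0.002 [-14.8   0.5  16.1] w 23.7 err [-4.7  0.   0.2] 77.1
0.002 [-10.8  -0.6  11.8] err [-2.6 -0.   0.6] tcp along -56.6
0.005 [-14.2  -1.2  15.7] err [-4.   0.   0.6] tcp along -55.0
0.008 [-20.6  -0.8  22.6] err [-6.6  0.2  0.6] tcp along -54.6
w7A tilt 40.0 0.32 [0.507 0.008 0.181] 84.425
pose 638.2 11.7 size 82.7 80.0 yaw 0.029 grip [584.9   9.6] yaw by grip 0.038
w7B tilt 40.0 0.32 [ 0.526 -0.12   0.181] 85.3583
pose 658.3 -124.9 size 79.9 84.6 yaw -0.019 grip [ 603.8 -123.5] yaw by grip -0.025
```

View pics/v7.png

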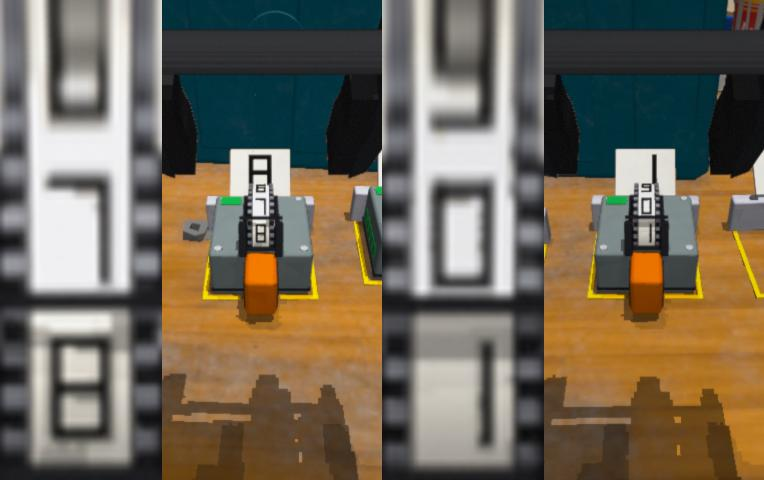

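Both modules are home: the TCP stalled against the stop while the command advanced. Window 8 and window 1 are centred on the line, and both modules sit square in the outlines. Next is the button, triangulated from two views.

```bash
python3 - <<'E'
from h import *
Ttc=np.load("Ttc.npy");manip.move_linear(manip.state()["tool_pos"]+[0,0,.05])
L=lookpose([.488,.15,.05],0,np.radians(65),.32,Ttc);r=R.from_matrix(L[:3,:3]).as_rotvec()
manip.set_joints(ik(L[:3,3],[r])[0]);manip.dwell(.3);c=cap("wrist");t=dict(np.load("top0.npz"));t["T"]=pose(t)
def green(cc):
    m=cv2.inRange(cv2.cvtColor(cc["image"],cv2.COLOR_BGR2HSV),(45,120,60),(85,255,255));n,l,st,ce=cv2.connectedComponentsWithStats(m)
    e=proj(cc,[.488,.149,.055])[0];i=1+np.argmin(np.hypot(*(ce[1:]-e).T)+1000*(st[1:,4]<60));return ce[i],l==i
g1,_=green(t);g2,m=green(c);o1,d1=ray(t,g1);o2,d2=ray(c,g2);x=np.linalg.lstsq(np.c_[d1[0],-d2[0]],o2-o1,rcond=None)[0]
print(o1+d1[0]*x[0],o2+d2[0]*x[1]);P=cloud(c);q=P[m];print("depth",np.nanmedian(q,0),np.nanpercentile(q[:,2],[10,90]))
T=cloud(t);reg=(abs(T[...,0]-.488)<.06)&(abs(T[...,1]-.15)<.11);print("max z near",np.nanmax(T[reg][:,2]))
np.save("but.npy",np.nanmedian(q,0))
E
```

```text
[0.48935623 0.1500136  0.05076522] [0.48913183 0.14940205 0.05065876]
depth [0.48623319 0.14915009 0.05668707] [0.05336167 0.05764776]
max z near 0.12245109882328031
```

```bash
python3 - <<'E'
from h import *
t=dict(np.load("top0.npz"));t["T"]=pose(t);T=cloud(t)
h=(abs(T[...,0]-.488)<.1)&(abs(T[...,1]-.15)<.1)&(T[...,2]>.07);print(h.sum(),T[h].min(0) if h.any() else 0,T[h].max(0) if h.any() else 0)
b=np.array([.488,.1495])
r=[x for x in rot(np.pi/2)] # tool x along +-y
M=[R.from_rotvec(x).as_matrix()[:,0] for x in r];i=0 if M[0][1]<0 else 1
manip.set_gripper(0,20)
q=ik([*b,.16],[r[i]]) or ik([*b,.16],r)
print(q[0]);manip.set_joints(q[0]);manip.move_linear([*b,.075],.1,q[1]);manip.dwell(.2)
f0=manip.state()["contact_force"][2]
for z in np.arange(.062,.040,-.002):
    manip.move_linear([*b,z],.03);manip.dwell(.1);s=manip.state();f=s["contact_force"][2]-f0
    print(round(z,3),np.round(s["tool_pos"]*1000,1),round(f,1))
    if f>22:break
manip.dwell(.4);manip.move_linear([*b,.16],.1);manip.dwell(.3)
s=manip.state();print(s["clock"])
E
```

```text
202 [0.48998116 0.19489126 0.07008077] [0.58788072 0.24960019 0.16127207]
[ 2.48468558e-01  1.68044180e-02  2.03549288e+00 -4.44089210e-16
  1.08929535e+00  2.48468558e-01]
0.062 [488.1 149.6  62.1] 1.3
0.06 [488.  149.5  60. ] -0.1
0.058 [487.9 149.5  57.9] 0.8
0.056 [488.3 149.6  56.3] 2.3
0.054 [488.4 149.6  54.3] 3.8
0.052 [488.4 149.6  52.2] 5.0
0.05 [488.4 149.6  51.3] 13.3
0.048 [488.5 149.6  51. ] 27.0
95.75
```

The button bottomed out after 6 mm, with the force rising sharply, and was released. Now a final check of both modules before handing in.

```bash
python3 - <<'E'
from rd import *
S=[]
manip.set_gripper(.06)
for k,(g,y) in {"A":((.641,.012),.036),"B":((.66,-.124),-.022)}.items():
    c=look(g,y,"w8"+k);w,y=refine(c,g);S.append(cv2.resize(strip(c,w,y),(110,480)))
manip.move_linear(manip.state()["tool_pos"]+[0,0,.08])
b=ik([.145,.40,.30],[[-0.492,-3.1025,0]]);manip.set_joints(b[0]);manip.dwell(.3)
t=cap("top");S.append(t["image"][:480,200:480]);cv2.imwrite("pics/v8.png",np.hstack(S));print(manip.state()["clock"],manip.state()["contact_force"])
E
```

```text
w8A tilt 40.0 0.32 [0.507 0.008 0.181] 98.8167
pose 641.0 11.5 size 81.3 80.1 yaw 0.043 grip [585.    9.7] yaw by grip 0.033
w8B tilt 40.0 0.32 [ 0.526 -0.12   0.181] 99.75
pose 658.5 -124.9 size 79.9 84.4 yaw -0.026 grip [ 603.9 -123.6] yaw by grip -0.025
103.0667 [-0.32414459 -0.33514028 -0.44284538]
```

View pics/v8.png

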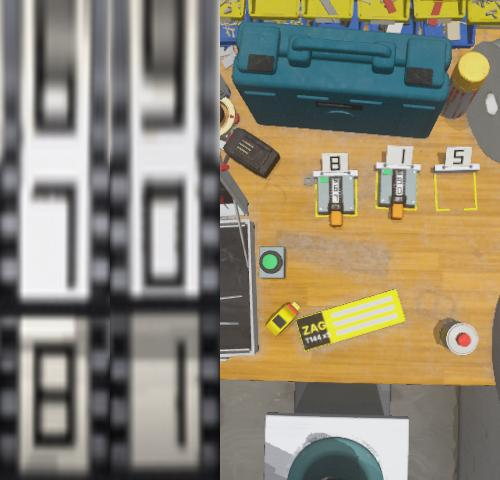

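The final view shows both modules docked in bays 8 and 1 with 8 and 1 centred in their windows, and the bystanders where they were. Handing in.

```bash
python3 -c "
from cell import manip
print(manip.close_job())"
```

```text
the job is handed in; nothing more can be done
None
```

The job is handed in: both modules are docked in bays 8 and 1 with 8 and 1 centred in their windows, the button was pressed its full 6 mm and released, and the bystanders look unmoved in the last top view; the verdict was not returned.

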